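# Point out the signed-out socket, then shut the drawer

### The job

The socket drawer of the red tool chest stands open, and in one well a flat round tally lies in place of the socket that has been signed out. Point straight down at the tally, with the fingertips about a finger's breadth above it and touching neither it nor the sockets, and hold still there for two seconds so that the mechanic sees which place is empty; then push the drawer fully shut with the fingers, without slamming it. Take nothing out of the drawer and leave the things on the bench where they are.

Things in the scene. Friction and masses are not known exactly. Their poses are not given: they have to be found in the camera images.
- chest_front (a point): top front edge, in the middle, of a red steel tool chest 300 deep (x) x 430 wide (y) x 156 mm high, fixed on the bench with its two drawers facing the robot; this point is 156 mm above the bench, in the front plane of its shell. x points to the chest's back, along the drawers' travel, z up. The lower drawer is shut and does not move.
- drawer (a joint): how far the chest's top drawer has been pushed in, in m: 0 = standing open as found (it opens no further), 0.16 = fully shut, on its stop; it moves along the chest's own x, takes about 3 N with a little damping, has no spring or latch, and stays where it is left.
- drawer_pull (a point): middle of the face of the top drawer's aluminium pull, the foremost part of the drawer front, 139 mm above the bench; x points into the drawer, z up. The face is 400 mm wide (y), 16 high, 14 proud of the red front panel, which spans 52 mm below to 10 above this point. The chest's top is 17 mm above it. Shut, it lies 22 mm in front of chest_front, as found 182 mm.
- tray (a point): middle of the row of six wells in the drawer's black foam, at the foam's upper face, 108 mm above the bench, 72 mm behind the pull's face; x into the drawer, y along the row. Wells 36 mm wide, 14 deep, at own y = +-28, +-84, +-140 mm. The drawer front rises 41 mm above the foam; a fixed ratchet and extension bar lie 50 to 120 mm behind the row, up to 20 mm above it.
- tally: flat round metal tool tally, 32 mm across, 3 mm thick, 20 g, with a small hole near its rim, lying flat on the bottom of the one well that has no socket in it. Origin at the centre of its underside (14 mm below the foam's upper face), z up. Loose.
- socket_1: steel hexagon socket, 26 mm in diameter, 38 mm tall, standing loose in one of the wells, square drive hole up, its top 24 mm above the foam. Origin at the centre of its underside, z up.
- socket_2: steel hexagon socket, 27.5 mm in diameter, 38 mm tall, standing loose in one of the wells, square drive hole up, its top 24 mm above the foam. Origin at the centre of its underside, z up.
- socket_3: steel hexagon socket, 29 mm in diameter, 39 mm tall, standing loose in one of the wells, square drive hole up, its top 25 mm above the foam. Origin at the centre of its underside, z up.
- socket_4: steel hexagon socket, 30.5 mm in diameter, 40 mm tall, standing loose in one of the wells, square drive hole up, its top 26 mm above the foam. Origin at the centre of its underside, z up.
- socket_5: steel hexagon socket, 32 mm in diameter, 41 mm tall, standing loose in one of the wells, square drive hole up, its top 27 mm above the foam. Origin at the centre of its underside, z up.
- oil: black oil bottle, 48 mm in diameter, 135 mm tall, standing on the bench to the right of the open drawer. Origin at the centre of its underside. Not part of the job.
- spanner: open-ended spanner, 190 mm long, lying on the bench to the left of the open drawer, along its own x. Not part of the job.
- bb_shell: steel bottom-bracket shell, an upright tube 40 mm in diameter and 68 mm tall, standing on the bench to the left of the open drawer. Origin at the centre of its lower end. Not part of the job.
Mind the look-alikes: they are no part of the job. What is shaped like the socket_4 but purple is not meant.

How it is judged:
By the outcome, as a careful person would: the job done as asked, in the order asked, and still so for the second after the job is handed in, with the robot touching nothing.
It also fails if it takes over 45 s, if anything falls off the work surface, if the arm or the gripper's body presses on something with over 40 N, if the wrist force passes 120 N, or if a joint passes its speed limit or range.

### The arm

A 6-joint arm with a two-finger parallel gripper is mounted at the origin on the work surface. World frame = base frame: x ahead of the robot, y to its left, z up, the work surface at z = 0. Lengths are in m, angles in rad, forces in N, time in s.
With the tool pointing down it reaches from about 0.4 to 0.825 m from the base axis. Payload 7 kg.
Tool frame: the origin (TCP) lies between the finger pads, 19 mm behind the fingertips; this is the grasp point; z points along the fingers, y is the line along which they close (so a half turn about z gives the same grasp; the last joint's range is limited). The gripper opens to 88 mm and grips with 3 to 60 N. Pads are 19 mm wide; open, the fingers measure 130 mm over their backs; the gripper's body (78 mm by 193 mm) begins 47 mm behind the grasp point.
Start: joints at [-0.922, 0.359, 0.012, 0, -1.224, -0.288], TCP at [0.238, -0.632, 0.245] pointing down, gripper open.
Joint ranges: [-3.07, 3.07], [-1.43, 2.12], [-1.02, 1.25], [-3.03, 1.67], [-3.05, -0], [-3.03, 3.03]. Speed limits (rad/s): [2.39, 2.39, 3.01, 3.14, 3.14, 3.14].

### API

Orientations are given as [roll, pitch, yaw] about the fixed x, y, z axes, in that order (R = Rz(yaw) Ry(pitch) Rx(roll)).
In Python, from station import telemetry, eyes, ticket, recognise, trace gives the robot as it stands. The module is installed in compiled form; this text tells all that it offers.
- The arm moves only by the tool servo_tool, never from a script. Its argument "series" is a list that holds one entry, the list of rows, each a list of 4 numbers: the shift along the tool's x, y, z in mm, then the turn about the tool's z in rad. In form: [[[x, y, z, roll], ...]]. A call has exactly 10 rows; each row shifts and turns the commanded pose from where the row before left it, along the tool's axes as they then stand; what a row does not reach is not made up. A row lasts 1/12 s, in which the tool goes at most 41.7 mm and 7.16 degrees, less where a joint would pass 70% of its speed; a pose out of reach is approached as far as the arm can. A call is refused whole if a number of a shift passes 41.7 or a number of a turn 0.125, either way. A call with a gripper value outside its range is refused whole. "claw" is the gripper's target within -1 to 1 (shut at 1, half-way at 0, fully open at -1), set as the call begins (left out, the last holds). The fingers move at their own pace and stop on an object; "grip_force" is the grip in N (left out, the last holds). Time passes only in rows, so rows that do not move let the fingers close, or fill a call up. It gives the time, the measured TCP pose, the force, the opening and the grip force at its end, in the units of the state.
- telemetry.get_state(): the state, without advancing time (a new reading comes with each control period).
- eyes.grab_frame(name): name is "side" or "top" or "wrist"; returns the picture (400x640x3 uint8, red, green, blue); there is no depth.
- eyes.calibration(name): a dict with "mtx" (3x3 intrinsics, pixels), "rvec" (rotation vector, rad) and "tvec" (3), from world to camera coordinates, as OpenCV has them. Camera axes: x right, y down, z forward; pixel columns grow to the right and rows downward; lengths in m; the calibration is good to about 2 mm. A picture is of the moment at which its call begins: read the wrist's pose just before it. calibration takes no time and is no camera call; for the wrist camera it gives the pose at the moment of the call.
- ticket.job_done(): hands the job in; it is judged then, once.
Trained networks look in the newest picture that a camera, given by its name, has taken for a name from the list of things; names that differ only in an ending like _2 or _b are one class to them, and where a whole thing is asked for, a point or a joint stands for the part that bears it (a point fixed in the world has none). Each returns a list of dicts, best first, with "conf" (0 to 1); they miss things now and then, are a little off and sometimes report something else, mostly with a low value. They report only what shows in the picture. A call takes as long as a camera call. They do not tell look-alikes from the thing itself.
- recognise(camera, name): "position" ([x, y, z] in m, in world coordinates, good to about 4 mm: the middle of the surface that is visible of it).
- trace(camera, name): "mask" (400x640 bool, what is visible of it).
The state is a dict: "t": time; "q": joint angles; "qd": joint speeds; "joint_efforts": joint torques, N m; "eef_pos": TCP position; "ee_rot": TCP orientation; "force": force on the tool from outside, world axes, zero at the start; "moment": the same for the moment, N m; "width": finger opening in m; "gripper_force": force on a finger pad.
Only numpy, scipy, OpenCV 4.12 (cv2) and the standard library are available. Lean on these libraries where they do the work, as an engineer would, in place of code of your own. Each camera call takes 0.05 s, during which the arm holds its last target. There are 200 camera calls.

## Working session

There is one attempt and no reset: what is moved stays moved. The work goes in short steps, Python scripts to look and compute and a tool call to move; the robot and the scene stay as the last step left them, time stands still between calls to the robot, and variables do not carry over. Pictures are saved under pics/ and viewed, at most 10 in all, crops included, and the job is handed in when it is done.

Besides the shell and the picture viewer there is one more tool, called after ">>>" by a JSON object that holds its "op" and its "data". servo_tool: Moves the arm, as the interface text tells. Its arguments: {"type":"object","properties":{"series":{"type":"array"},"claw":{"type":"number"},"grip_force":{"type":"number"}},"required":["series"]}

```bash
mkdir -p pics
cat > h.py <<'E'
import numpy as np, cv2
from station import telemetry, eyes, ticket, recognise, trace
def proj(cam,P):
    c=eyes.calibration(cam)
    return cv2.projectPoints(np.array(P,float).reshape(-1,3),np.array(c["rvec"],float),np.array(c["tvec"],float),np.array(c["mtx"],float),None)[0].reshape(-1,2)
def ray(cam,uv,z):
    c=eyes.calibration(cam);R=cv2.Rodrigues(np.array(c["rvec"],float))[0];t=np.array(c["tvec"],float).ravel()
    o=-R.T@t;d=R.T@np.linalg.inv(np.array(c["mtx"]))@np.array([uv[0],uv[1],1.])
    return o+d*(z-o[2])/d[2]
def save(cam,n):
    im=eyes.grab_frame(cam);cv2.imwrite(f"pics/{n}.png",cv2.cvtColor(im,cv2.COLOR_RGB2BGR));return im
E
python3 - <<'E'
from h import *
np.set_printoptions(precision=4,suppress=True)
save("top","top1")
for n in ["tally","socket_1","drawer_pull","oil","spanner","bb_shell"]:
    for d in recognise("top",n)[:7]: print(n,d["conf"],np.array(d["position"]),proj("top",d["position"])[0])
save("side","side1")
for d in recognise("side","tally")[:4]: print(d["conf"],np.array(d["position"]))
s=telemetry.get_state();print(s["t"],s["eef_pos"],s["ee_rot"],s["width"],s["force"])
E
```

```text
tally 0.5 [0.5393 0.1664 0.0998] [268.1664 223.7237]
socket_1 0.61 [0.5395 0.0533 0.1323] [312.7525 221.4001]
socket_1 0.51 [ 0.5664 -0.166   0.0383] [395.9961 213.8071]
socket_1 0.49 [ 0.5414 -0.0018  0.1359] [335.3069 220.0556]
socket_1 0.45 [0.5365 0.2191 0.1332] [244.9359 223.7918]
oil 0.72 [ 0.4803 -0.2092  0.0904] [417.9949 244.8522]
oil 0.48 [0.7967 0.089  0.1598] [296.6118 117.2092]
spanner 0.95 [0.5015 0.4078 0.0075] [183.2716 242.8462]
bb_shell 0.78 [0.5033 0.3415 0.0448] [204.1032 240.7949]
0.35 [ 0.4752 -0.1997  0.0741]
0.45 [ 0.2382 -0.6315  0.2453] [ 3.1415 -0.     -2.7808] 0.08779293903551424 [ 0.3866 -0.2127 -0.837 ]
```

View pics/top1.png

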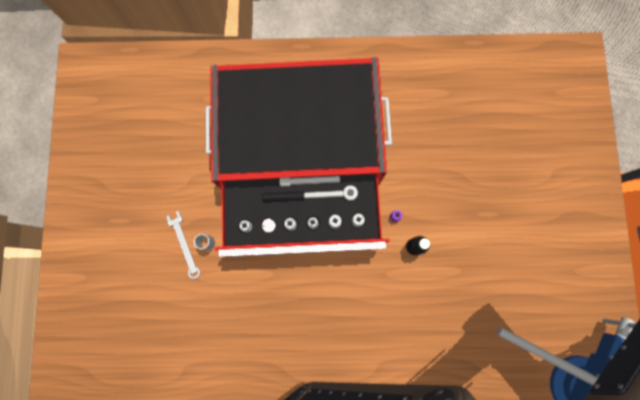

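View pics/side1.png

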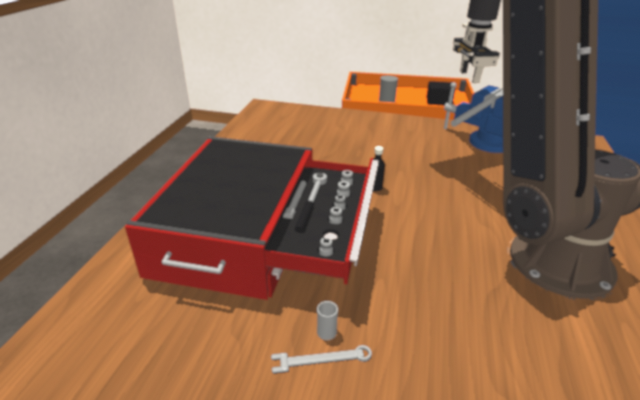

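The top view shows the six wells at row about 223. Sockets stand at u = 245, 290, 313, 335 and 358, and a bright flat disc lies at (268,224). Candidates for the tally are that disc, the white oil bottle cap at (425,243), and the ring end of the ratchet at (350,192). The purple socket at (396,215) stands outside the drawer. By the description I choose the disc, in the second well from the left, and will check it in a crop.

```bash
cat > m.py <<'E'
from h import *
np.set_printoptions(precision=4,suppress=True)
im=cv2.imread("pics/top1.png")
cv2.imwrite("pics/crop1.png",cv2.resize(im[165:270,205:400],None,fx=4,fy=4,interpolation=cv2.INTER_CUBIC))
eyes.grab_frame("top")
for n in ["drawer_pull","tally"]:
    for d in trace("top",n)[:2]:
        m=d["mask"]; ys,xs=np.nonzero(m);print(n,d["conf"],m.sum(),xs.min(),xs.max(),ys.min(),ys.max(),xs.mean(),ys.mean())
# bright pull by colour
g=im.min(2); m=np.zeros(g.shape,bool); m[238:260,212:395]=g[238:260,212:395]>170
ys,xs=np.nonzero(m); p=np.polyfit(xs,ys,1); print("pull",xs.min(),xs.max(),p)
a,b=[ray("top",(u,np.polyval(p,u)),.142) for u in(xs.min()-.5,xs.max()+.5)]
print(a,b,(a+b)/2,np.linalg.norm(a-b),"yaw",np.arctan2(-(a-b)[0],(a-b)[1]))
m=np.zeros(g.shape,bool); m[212:236,258:279]=g[212:236,258:279]>150
ys,xs=np.nonzero(m);print("tally px",xs.mean(),ys.mean(),ray("top",(xs.mean(),ys.mean()),.097))
r=np.array([ray("top",(u,v),.133) for u,v in((245,225.5),(290,224),(313,222.5),(335,221),(358,219.5))]);print(r)
E
python3 m.py
```

```text
drawer_pull 0.65 11141 216 388 174 255 300.6268737097208 213.87101696436585
tally 0.64 121 263 274 219 230 268.3223140495868 224.67768595041323
tally 0.17 11646 214 388 173 255 300.8494762150094 213.8159883221707
pull 219 385 [ -0.0488 263.4996]
[0.4667 0.2803 0.142 ] [ 0.4791 -0.1207  0.142 ] [0.4729 0.0798 0.142 ] 0.4012010540684669 yaw 0.03106122233694709
tally px 268.24264705882354 225.13970588235293 [0.536  0.1665 0.097 ]
[[ 0.5323  0.2189  0.133 ]
 [ 0.534   0.1089  0.133 ]
 [ 0.5367  0.0527  0.133 ]
 [ 0.5394 -0.0011  0.133 ]
 [ 0.5421 -0.0573  0.133 ]]
```

View pics/crop1.png

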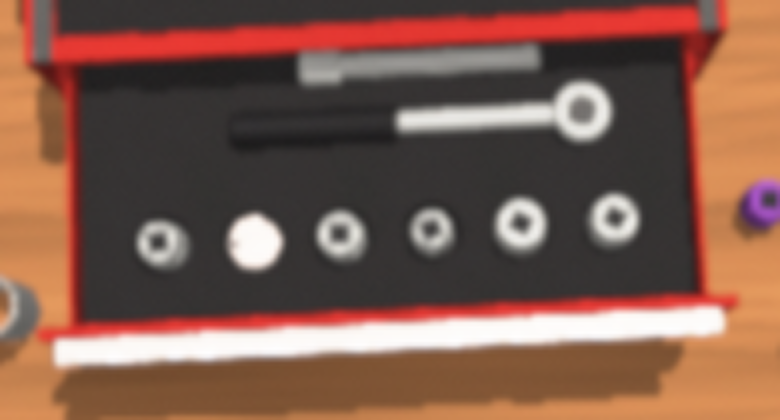

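The crop shows a plain bright disc with a rim hole in the second well from the left (crop (255,241), world ≈ (0.536, 0.166)). The other five wells hold sockets, so the choice holds. Next I turn the tool square to the row and shut the fingers while travelling high.

>>> {"op": "servo_tool", "data": {"series": [[[0, 0, 0, 0.11], [0, 0, 0, 0.11], [0, 0, 0, 0.11], [-12, 29, 0, 0], [-12, 29, 0, 0], [-12, 29, 0, 0], [-12, 29, 0, 0], [-12, 29, 0, 0], [-12, 29, 0, 0], [-12, 29, 0, 0]]], "claw": 1, "grip_force": 5}}

```text
t: 1.43
eef_pos: [0.3162, -0.4247, 0.2455]
ee_rot: [-3.141, 0.0, -3.111]
force: [0.5, -0.1, 0.3]
width: 0.0267
gripper_force: 0.0
```

>>> {"op": "servo_tool", "data": {"series": [[[-12, 29, 0, 0], [-12, 29, 0, 0], [-12, 29, 0, 0], [-12, 29, 0, 0], [-12, 29, 0, 0], [-12, 29, 0, 0], [-12, 29, 0, 0], [-12, 29, 0, 0], [-12, 29, 0, 0], [-12, 29, 0, 0]]]}}

```text
t: 2.27
eef_pos: [0.4273, -0.1309, 0.2458]
ee_rot: [3.142, 0.001, -3.111]
force: [0.2, -0.1, 0.9]
width: 0.0008
gripper_force: 0.0
```

>>> {"op": "servo_tool", "data": {"series": [[[-12, 29, 0, 0], [-12, 29, 0, 0], [-12, 29, 0, 0], [-12, 29, 0, 0], [-12, 29, 0, 0], [-12, 29, 0, 0], [-12, 29, 0, 0], [0, 0, 0, 0], [0, 0, 0, 0], [0, 0, 0, 0]]]}}

```text
t: 3.1
eef_pos: [0.5044, 0.0729, 0.2452]
ee_rot: [-3.141, -0.0, -3.11]
force: [-0.6, -0.3, 0.3]
width: 0.0006
gripper_force: 0.0
```

>>> {"op": "servo_tool", "data": {"series": [[[-7, 18.5, 0, 0], [-7, 18.5, 0, 0], [-7, 18.5, 0, 0], [-7, 18.5, 0, 0], [-6.5, 18.5, 0, 0], [0, 0, 15, 0], [0, 0, 15, 0], [0, 0, 15, 0], [0, 0, 0, 0], [0, 0, 0, 0]]]}}

```text
t: 3.93
eef_pos: [0.5362, 0.1668, 0.1999]
ee_rot: [-3.14, -0.002, -3.11]
force: [-0.9, 0.5, 1.1]
width: 0.0003
gripper_force: 0.0
```

Run:
```python
from h import *
np.set_printoptions(precision=4,suppress=True)
s=telemetry.get_state();print(s["eef_pos"])
save("wrist","w1")
for n in ["tally","socket_1"]:
    for d in recognise("wrist",n)[:6]: print(n,d["conf"],np.array(d["position"]),proj("wrist",d["position"])[0])
for d in trace("wrist","tally")[:1]:
    ys,xs=np.nonzero(d["mask"]);print(len(xs),xs.mean(),ys.mean(),ray("wrist",(xs.mean(),ys.mean()),.097))
```

```text
[0.5362 0.1668 0.1999]
socket_1 0.91 [ 0.5401 -0.0487  0.1139] [ 26.8734 207.5083]
socket_1 0.9 [0.5344 0.1096 0.1354] [236.0582 215.2887]
socket_1 0.72 [0.5345 0.0571 0.1268] [163.1087 209.4457]
socket_1 0.7 [0.5327 0.2201 0.1348] [401.2786 217.3924]
socket_1 0.58 [0.54   0.0069 0.139 ] [ 78.7058 220.5207]
1255 320.33386454183267 208.60398406374503 [0.5393 0.1659 0.097 ]
```

View pics/w1.png

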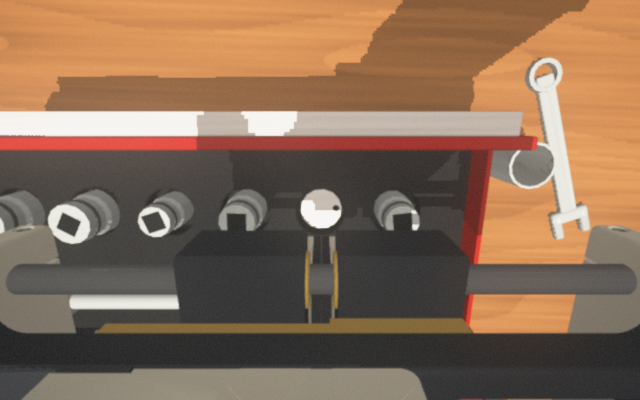

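The wrist view shows the tally at (321,209) with its rim hole, in line with the closed fingers (u≈321). Sockets stand clear at (240,213) and (398,215). I descend and hold.

>>> {"op": "servo_tool", "data": {"series": [[[-1, -0.5, 12, 0], [0, 0, 12, 0], [0, 0, 12, 0], [0, 0, 10, 0], [0, 0, 8, 0], [0, 0, 6, 0], [0, 0, 5, 0], [0, 0, 3, 0], [0, 0, 0, 0], [0, 0, 0, 0]]]}}

```text
t: 4.97
eef_pos: [0.5375, 0.1661, 0.1325]
ee_rot: [-3.142, 0.0, -3.111]
force: [-0.5, -0.2, 0.8]
width: 0.0004
gripper_force: 0.0
```

>>> {"op": "servo_tool", "data": {"series": [[[0, 0, 0, 0], [0, 0, 0, 0], [0, 0, 0, 0], [0, 0, 0, 0], [0, 0, 0, 0], [0, 0, 0, 0], [0, 0, 0, 0], [0, 0, 0, 0], [0, 0, 0, 0], [0, 0, 0, 0]]]}}

```text
t: 5.8
eef_pos: [0.5373, 0.1661, 0.1324]
ee_rot: [-3.142, 0.0, -3.111]
force: [-0.5, -0.0, 0.7]
width: 0.0005
gripper_force: 0.0
```

Run:
```python
from h import *
s=telemetry.get_state();print(s["eef_pos"],s["ee_rot"],s["force"])
save("wrist","w2");a=cv2.imread("pics/w2.png")
save("side","s2");b=cv2.imread("pics/s2.png")[130:290,220:420]
cv2.imwrite("pics/c2.png",np.vstack([cv2.resize(a[100:330],(640,230)),cv2.resize(b,(400,320))if 0 else cv2.copyMakeBorder(cv2.resize(b,(400,320)),0,0,0,240,0)]))
```

```text
[0.53734947 0.16607576 0.13236042] [-3.14158956e+00  5.73548366e-07 -3.11075950e+00] [-0.46402067 -0.00981733  0.67468477]
```

View pics/c2.png

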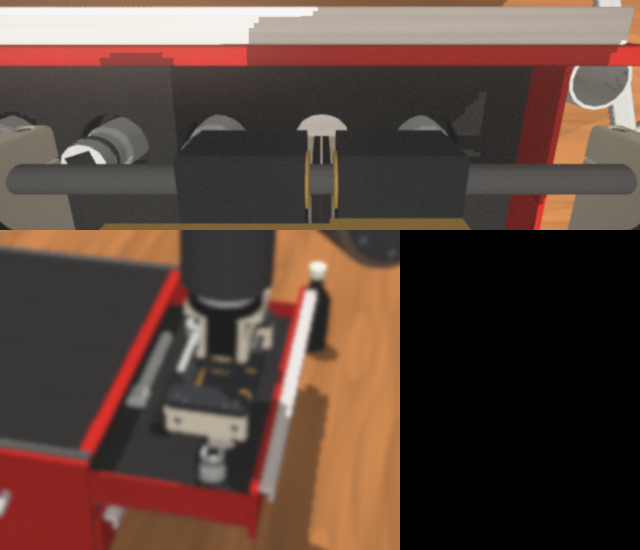

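The fingers point down at the tally, centred on it at crop (322,122). The tips are about 16 mm above its top, with no contact. I hold for more than 2 s, then rise.

>>> {"op": "servo_tool", "data": {"series": [[[0, 0, 0, 0], [0, 0, 0, 0], [0, 0, 0, 0], [0, 0, 0, 0], [0, 0, 0, 0], [0, 0, 0, 0], [0, 0, 0, 0], [0, 0, 0, 0], [0, 0, 0, 0], [0, 0, 0, 0]]]}}

```text
t: 6.73
eef_pos: [0.5373, 0.1661, 0.1324]
ee_rot: [3.142, -0.0, -3.111]
force: [-0.0, -0.5, 0.6]
width: 0.0006
gripper_force: 0.0
```

>>> {"op": "servo_tool", "data": {"series": [[[0, 0, 0, 0], [0, 0, 0, 0], [0, 0, 0, 0], [0, 0, 0, 0], [0, 0, 0, 0], [0, 0, 0, 0], [0, 0, 0, 0], [0, 0, 0, 0], [0, 0, 0, 0], [0, 0, 0, 0]]]}}

```text
t: 7.57
eef_pos: [0.5374, 0.1661, 0.1324]
ee_rot: [3.142, 0.0, -3.111]
force: [-0.5, -0.0, -0.6]
width: 0.0004
gripper_force: 0.0
```

>>> {"op": "servo_tool", "data": {"series": [[[0, 0, -5, 0], [0, 0, -10, 0], [0, 0, -12, 0], [0, 0, -12, 0], [0, 0, -12, 0], [0, 0, -12, 0], [0, 0, -10, 0], [0, 0, -5, 0], [0, 0, 0, 0], [0, 0, 0, 0]]]}}

```text
t: 8.4
eef_pos: [0.5373, 0.1661, 0.2105]
ee_rot: [3.141, 0.0, -3.111]
force: [0.0, 0.2, 0.1]
width: 0.0009
gripper_force: 0.0
```

>>> {"op": "servo_tool", "data": {"series": [[[8, -6, 0, 0], [14, -10, 0, 0], [15, -11, 0, 0], [15, -11, 0, 0], [15, -11, 0, 0], [15, -11, 0, 0], [14, -10, 0, 0], [12, -8, 0, 0], [7, -4.5, 0, 0], [0, 0, 0, 0]]]}}

```text
t: 9.23
eef_pos: [0.4236, 0.0791, 0.2103]
ee_rot: [3.141, -0.0, -3.111]
force: [-0.8, -0.3, 0.0]
width: 0.0006
gripper_force: 0.0
```

>>> {"op": "servo_tool", "data": {"series": [[[0, 0, 5, 0], [0, 0, 10, 0], [0, 0, 12, 0], [0, 0, 12, 0], [0, 0, 12, 0], [0, 0, 10, 0], [0, 0, 6, 0], [0, 0, 3, 0], [0, 0, 0, 0], [0, 0, 0, 0]]]}}

```text
t: 10.07
eef_pos: [0.4253, 0.0803, 0.1405]
ee_rot: [-3.141, 0.0, -3.111]
force: [-0.7, 1.2, 0.2]
width: 0.0007
gripper_force: 0.0
```

>>> {"op": "servo_tool", "data": {"series": [[[-3, 0, 0, 0], [-4, 0, 0, 0], [-4, 0, 0, 0], [-4, 0, 0, 0], [-4, 0, 0, 0], [-3, 0, 0, 0], [-3, 0, 0, 0], [-3, 0, 0, 0], [-3, 0, 0, 0], [-3, 0, 0, 0]]]}}

```text
t: 10.9
eef_pos: [0.4586, 0.0809, 0.1402]
ee_rot: [-3.141, -0.001, -3.111]
force: [-4.0, 0.3, 1.4]
width: 0.0003
gripper_force: 1.6
```

The force is -4 N in x, so the fingers are on the pull. I push steadily.

>>> {"op": "servo_tool", "data": {"series": [[[-3, 0, 0, 0], [-3.5, 0, 0, 0], [-4, 0, 0, 0], [-4, 0, 0, 0], [-4, 0, 0, 0], [-4, 0, 0, 0], [-4, 0, 0, 0], [-4, 0, 0, 0], [-4, 0, 0, 0], [-4, 0, 0, 0]]]}}

```text
t: 11.73
eef_pos: [0.4976, 0.0822, 0.1402]
ee_rot: [-3.141, -0.0, -3.111]
force: [-3.6, -0.9, -0.3]
width: 0.0005
gripper_force: 1.5
```

>>> {"op": "servo_tool", "data": {"series": [[[-4, 0, 0, 0], [-4, 0, 0, 0], [-4, 0, 0, 0], [-4, 0, 0, 0], [-4, 0, 0, 0], [-4, 0, 0, 0], [-4, 0, 0, 0], [-4, 0, 0, 0], [-4, 0, 0, 0], [-4, 0, 0, 0]]]}}

```text
t: 12.57
eef_pos: [0.5378, 0.0835, 0.1403]
ee_rot: [-3.142, -0.0, -3.111]
force: [-2.3, -2.5, -2.1]
width: 0.0005
gripper_force: 1.5
```

>>> {"op": "servo_tool", "data": {"series": [[[-4, 0, 0, 0], [-4, 0, 0, 0], [-4, 0, 0, 0], [-4, 0, 0, 0], [-4, 0, 0, 0], [-4, 0, 0, 0], [-4, 0, 0, 0], [-4, 0, 0, 0], [-3.5, 0, 0, 0], [-3, 0, 0, 0]]]}}

```text
t: 13.4
eef_pos: [0.5764, 0.0848, 0.1404]
ee_rot: [3.142, 0.0, -3.111]
force: [-2.9, -1.9, -1.1]
width: 0.0007
gripper_force: 1.5
```

>>> {"op": "servo_tool", "data": {"series": [[[-3, 0, 0, 0], [-3, 0, 0, 0], [-2.5, 0, 0, 0], [-2.5, 0, 0, 0], [-2, 0, 0, 0], [-2, 0, 0, 0], [-2, 0, 0, 0], [-1.5, 0, 0, 0], [-1.5, 0, 0, 0], [-1.5, 0, 0, 0]]]}}

```text
t: 14.23
eef_pos: [0.5976, 0.0855, 0.1405]
ee_rot: [3.141, 0.0, -3.111]
force: [-3.5, -0.2, 0.1]
width: 0.0008
gripper_force: 1.4
```

Now slowly up to the stop.

>>> {"op": "servo_tool", "data": {"series": [[[-1.2, 0, 0, 0], [-1.2, 0, 0, 0], [-1.2, 0, 0, 0], [-1.2, 0, 0, 0], [-1.2, 0, 0, 0], [-1.2, 0, 0, 0], [-1.2, 0, 0, 0], [-1.2, 0, 0, 0], [-1.2, 0, 0, 0], [-1.2, 0, 0, 0]]]}}

```text
t: 15.07
eef_pos: [0.6096, 0.0858, 0.1405]
ee_rot: [3.141, 0.0, -3.111]
force: [-2.4, 1.0, 1.4]
width: 0.0002
gripper_force: 1.3
```

>>> {"op": "servo_tool", "data": {"series": [[[-0.8, 0, 0, 0], [-0.8, 0, 0, 0], [-0.8, 0, 0, 0], [-0.8, 0, 0, 0], [-0.8, 0, 0, 0], [-0.8, 0, 0, 0], [-0.8, 0, 0, 0], [-0.8, 0, 0, 0], [-0.8, 0, 0, 0], [-0.8, 0, 0, 0]]]}}

```text
t: 15.9
eef_pos: [0.6157, 0.0858, 0.1402]
ee_rot: [-3.141, -0.003, -3.111]
force: [-11.4, 4.0, 8.1]
width: 0.0007
gripper_force: 6.2
```

>>> {"op": "servo_tool", "data": {"series": [[[-0.5, 0, 0, 0], [-0.5, 0, 0, 0], [-0.5, 0, 0, 0], [0, 0, 0, 0], [0, 0, 0, 0], [0, 0, 0, 0], [0, 0, 0, 0], [0, 0, 0, 0], [0, 0, 0, 0], [0, 0, 0, 0]]]}}

```text
t: 16.73
eef_pos: [0.6157, 0.0858, 0.1402]
ee_rot: [-3.141, -0.006, -3.111]
force: [-14.7, 4.3, 11.4]
width: 0.0003
gripper_force: 7.8
```

Firmly on the stop: the position is unchanged and the force has risen to 15 N. I back off, rise, and look.

>>> {"op": "servo_tool", "data": {"series": [[[2, 0, 0, 0], [3, 0, 0, 0], [6, 0, 0, 0], [8, 0, 0, 0], [10, 0, 0, 0], [12, 0, 0, 0], [12, 0, 0, 0], [10, 0, 0, 0], [6, 0, 0, 0], [0, 0, 0, 0]]]}}

```text
t: 17.57
eef_pos: [0.5487, 0.0838, 0.1407]
ee_rot: [3.141, 0.0, -3.11]
force: [0.4, 0.0, -0.9]
width: 0.0007
gripper_force: 0.0
```

>>> {"op": "servo_tool", "data": {"series": [[[5, 0, -5, 0], [8, 0, -10, 0], [10, 0, -12, 0], [10, 0, -12, 0], [10, 0, -12, 0], [8, 0, -10, 0], [5, 0, -6, 0], [0, 0, 0, 0], [0, 0, 0, 0], [0, 0, 0, 0]]]}}

```text
t: 18.4
eef_pos: [0.494, 0.0822, 0.2069]
ee_rot: [-3.141, -0.0, -3.111]
force: [-0.2, 1.0, -1.0]
width: 0.0007
gripper_force: 0.0
```

Run:
```python
from h import *
s=telemetry.get_state();print(s["t"],s["eef_pos"],s["force"])
save("top","t3");save("side","s3")
a,b=[cv2.imread(f"pics/{n}.png") for n in("t3","s3")]
cv2.imwrite("pics/c3.png",np.vstack([cv2.resize(a[50:290,150:450],(600,300) if 0 else (375,300)),cv2.resize(b[100:400,60:435],(375,300))]))
```

```text
18.4 [0.4939516  0.08220283 0.20694752] [-0.16974331  1.02568818 -0.95967254]
```

View pics/c3.png

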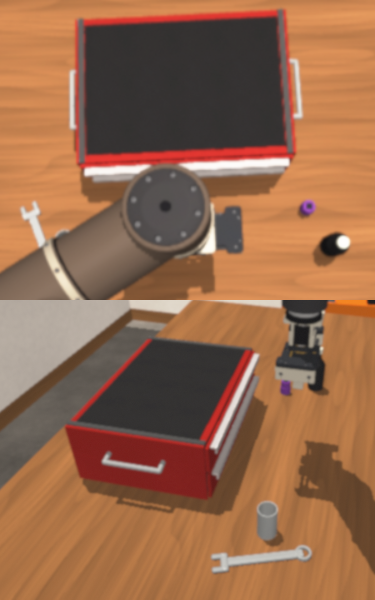

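The drawer is shut: its pull lies flush above the lower one (crop (190,168) from the top, (235,415) from the side). The bench items are in place and the gripper is clear.

```bash
python3 -c "
from station import ticket;print(ticket.job_done())"
```

```text
the job is handed in; nothing more can be done
None
```

I held the fingertips about 16 mm above the tally (second well from the left) for about 2.7 s, then pushed the drawer gently onto its stop and handed in the job, with nothing taken out and the bench items where they were.

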